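# Mount the tube carrier on the bead mill

### The job

Fit the tube carrier onto the bead mill: lift the aluminium disc off its loading stand, lower it over the mill's spindle, and turn it under light pressure until all five drive studs come up through its stud holes and it sits fully home, flat on the drive hub. Go gently, never forcing or dropping it onto the studs, then let go of it, and leave the other things on the bench where they are.

Things in the scene. Friction and masses are not known exactly. Their poses are not given: they have to be found in the camera images.
- carrier: Tube carrier: flat aluminium disc, 156 mm across, 12 mm thick, about 0.5 kg, with a round grip collar in its middle and a 17.5 mm bore right through. Five stud holes, 10 mm, right through, on a circle of 46 mm radius, 72 degrees apart, one on its +x axis (the 20 tube holes near the rim do not matter). Origin: centre of the underside; z up the bore. Starts on the stand.
- collar (a point): Centre of the carrier's grip collar, on the bore's axis, 26 mm above its underside. The collar is 36 mm across outside, 18 mm inside, and stands from 12 to 40 mm above the underside.
- seat (a point): Centre of the flat top (110 mm across) of the mill's steel drive hub, 130 mm above the bench. The carrier's underside seats here. Round it stand five studs, 8 mm thick, 14 mm tall, 1.5 mm chamfer, on a circle of 46 mm radius, 72 degrees apart. The hub has stopped at any angle (not reported) and is braked: it does not turn. The carrier fits at five angles, within about 1 degree.
- spindle_tip (a point): Top of the hub's upright 16 mm spindle, on its axis, 44 mm above the seat; the top 10 mm taper to 7 mm. With the carrier on the spindle but turned wrong, its underside rests on the stud tops, 14 mm above the seat; within a 72 degree turn it drops over the studs. Seated, the studs stand 2 mm proud of the disc.
- mill: Bead mill, white machine that carries the hub: housing 280 (x) x 250 (y) x 120 mm high, fixed to the bench, with a round open well of 95 mm radius round the hub. Origin: centre of its underside, below the hub. Control panel to -x; a clear hood, swung open along its +y side 130 mm from the spindle's axis, rises to 320 mm above the bench.
- stand: Loading stand: grey plastic ring, 104 mm across and 40 mm tall, fixed to the bench, under the carrier. Origin: centre of its underside.
- tube_rack: Bystander: white rack of small tubes, 75 x 125 x 52 mm. Origin: centre of its underside.
- reagent_bottle: Bystander: amber jar with a black cap, 60 mm across, 120 mm tall. Origin: centre of its underside.
- ethanol_bottle: Bystander: white plastic bottle, 64 mm across, 140 mm tall. Origin: centre of its underside.
- petri_dishes: Bystander: two clear petri dishes in a pile, 92 mm across, 30 mm tall. Origin: centre of its underside.
- forceps: Bystander: steel forceps lying flat, 115 mm long. Origin: centre of its underside.
- slide_box: Bystander: grey box of microscope slides, 90 x 140 x 35 mm. Origin: centre of its underside.
- marker: Bystander: marker pen lying flat, 125 mm long. Origin: centre of its underside.

How it is judged (in metres and radians):
On the way, in this order (a step that is already met when the one before it is completed fails the run):
1. the carrier's bore is round the spindle (horizontal distance between carrier and seat below 0.004 m and z of carrier in the frame of seat below 0.034 m).
2. the carrier is fully home: the studs are through its holes and it lies on the seat (z of carrier in the frame of seat below 0.002 m and horizontal distance between carrier and seat below 0.003 m), for 0.2 s.
At the end, for the whole second after the job is handed in: The carrier lies on the hub's seat face, studs through its holes: underside within 2 mm of the seat, centre within 3 mm of the spindle axis, level within 0.03 rad, collar up, at rest and let go (all of step 2 and angle between carrier's own z axis and vertical below 0.03 rad and linear speed of carrier below 0.01 m/s); the robot touches nothing.
It fails at once if the carrier is forced or dropped onto the studs, the hub or the mill: more than 40 N between them (contact force between carrier and mill above 40 N).
It fails at once if a bystander is moved by more than 20 mm (distance of any of tube_rack, reagent_bottle, ethanol_bottle, petri_dishes, forceps, slide_box, marker from where it was at the start of the episode above 0.02 m).
It also fails if it takes over 67 s, if anything falls off the work surface, if the arm or the gripper's body presses on something with over 40 N, if the wrist force passes 120 N, or if a joint passes its speed limit or range.

### The arm

A 6-joint arm with a two-finger parallel gripper is mounted at the origin on the work surface. World frame = base frame: x ahead of the robot, y to its left, z up, the work surface at z = 0. Lengths are in mm, angles in rad, forces in N, time in s.
With the tool pointing down it reaches from about 300 to 775 mm from the base axis. Payload 14.6 kg.
Tool frame: the origin (TCP) lies midway between the tips of the shut fingers; the grasp point (between the pads) lies behind it (manip.grip_depth is the z of the grasp point in the tool frame, in mm); z points along the fingers, y is the line along which they close (so a half turn about z gives the same grasp; the last joint's range is limited). The gripper opens to 94 mm and grips with 3 to 60 N. Pads are 16 mm wide; open, the fingers measure 119 mm over their backs; the gripper's body (75 mm by 177 mm) begins 78 mm behind the grasp point.
Start: joints at [-1.219, 0.3, 1.521, -0, 1.321, -0.067], TCP at [223.658, -502.46, 205.446] pointing down, gripper open.
Joint ranges: [-3.03, 3.03], [-0.79, 2.21], [0.23, 2.52], [-1.04, 4.18], [0, 3.07], [-2.55, 2.55]. Speed limits (rad/s): [2.22, 2.22, 2.57, 3.14, 3.14, 3.14].

### API

Orientations are given as [roll, pitch, yaw] about the fixed x, y, z axes, in that order (R = Rz(yaw) Ry(pitch) Rx(roll)).
In Python, from cell import manip gives the robot as it stands.
- The arm moves only by the tool step_hand, called after "Call:" in YAML: its name, and indented under it one key for each argument. Schema: {"type":"object","properties":{"segments":{"type":"object","properties":{"rows":{"type":"array","items":{"type":"array","items":{"type":"number"},"minItems":6,"maxItems":6},"minItems":1,"maxItems":5}},"additionalProperties":false,"required":["rows"]},"finger_gap":{"type":"number"},"grip_n":{"type":"number"},"only":{"type":"string"},"quiet":{"type":"boolean"},"lines":{"type":"string"}},"required":["segments"],"additionalProperties":false}. segments is an object whose key "rows" holds a list of rows, 1 to 5 of them, each of 6 numbers: dx, dy, dz in units of 100 mm, then a rotation vector rx, ry, rz in rad; each row is the pose to reach, as a shift and turn from the pose commanded when the call began, along the tool's axes at that moment; what a row does not reach only later rows make up. A row lasts 1/10 s, in which the tool goes at most 50 mm and 0.15 rad, less where a joint would pass 70% of its speed; a pose out of reach is approached as far as the arm can. finger_gap is the finger opening in mm, set as the call begins (left out keeps the last). The fingers move at their own pace and stop on an object; grip_n is the grip in N (left out, the last holds). Time passes only in rows, so rows that do not move let the fingers close. The tool returns the time, the measured TCP pose, the force, the opening and the grip force at its end. only (a regular expression) keeps the lines of the reply that match it, lines (a string "A,B") keeps lines A to B, and quiet returns only ok. Input that does not fit is refused with a message, and nothing moves.
- manip.read_state(): the state, without advancing time (a new reading comes with each control period).
- manip.camera(name): name is "scene" or "top"; returns (picture, depth): 400x640x3 uint8, red, green, blue; 400x640 float32, mm along the optical axis (not along the pixel's ray), 0 where there is no reading.
- manip.camera_info(name): a dict with "K" (3x3 intrinsics, pixels), "dist" ([k1, k2, p1, p2, k3] as OpenCV has them; the pictures are not rectified), "rvec" (rotation vector, rad) and "tvec" (3), from world to camera coordinates, as OpenCV has them. Camera axes: x right, y down, z forward; pixel columns grow to the right and rows downward; lengths in mm; the calibration is good to about 2 mm. A picture is of the moment at which its call begins. camera_info takes no time and is no camera call.
- manip.sign_off(): hands the job in; it is judged then, once.
The state is a dict: "clock": time; "joints": joint angles; "qd": joint speeds; "effort": joint torques, N m; "eef_pos": TCP position; "eef_rot": TCP orientation; "wrist_force": force on the tool from outside, world axes, zero at the start; "moment": the same for the moment, N m; "finger_gap": finger opening in mm; "finger_force": force on a finger pad.
Only numpy, scipy, OpenCV 4.12 (cv2) and the standard library are available. Lean on these libraries where they do the work, as an engineer would, in place of code of your own. Each camera call takes 0.05 s, during which the arm holds its last target. There are 200 camera calls.

## Working session

There is one attempt and no reset: what is moved stays moved. The work goes in short steps, Python scripts to look and compute and a tool call to move; the robot and the scene stay as the last step left them, time stands still between calls to the robot, and variables do not carry over. Pictures are saved under pics/ and viewed, at most 10 in all, crops included, and the job is handed in when it is done.

```bash
ls; mkdir -p pics
```

Run:
```python
from cell import manip
import cv2,numpy as np
for n in("scene","top"):
    p,d=manip.camera(n); cv2.imwrite(f"pics/{n}0.png",p[:,:,::-1]); np.save(f"pics/{n}0.npy",d)
    i=manip.camera_info(n); print(n,i)
print(manip.grip_depth, manip.read_state())
```

```text
pics
scene {'K': array([[456.65765938,   0.        , 316.01588263],
       [  0.        , 456.65765938, 197.31261156],
       [  0.        ,   0.        ,   1.        ]]), 'dist': array([0.04007822, 0.        , 0.        , 0.        , 0.        ]), 'rvec': array([ 2.03813491,  0.98490629, -0.4890807 ]), 'tvec': array([-225.14263256, -201.17074919, 1590.87408576])}
top {'K': array([[365.0267454 ,   0.        , 323.83099733],
       [  0.        , 365.0267454 , 202.43785591],
       [  0.        ,   0.        ,   1.        ]]), 'dist': array([-0.0516265,  0.       ,  0.       ,  0.       ,  0.       ]), 'rvec': array([ 2.16734584, -2.16487145,  0.17964375]), 'tvec': array([-166.3923033 ,  558.0924823 ,  886.81360509])}
-18.8 {'clock': 0.1, 'joints': array([-1.21861416e+00,  3.00410777e-01,  1.52151595e+00, -9.13342592e-06,
        1.32072638e+00, -6.65960042e-02]), 'qd': array([-0.0001736 , -0.00254662, -0.00045481,  0.00088154,  0.00074255,
       -0.00044474]), 'effort': array([ 1.90742452e-03, -5.32644475e+01, -3.53282869e+01,  7.10036047e-02,
        2.34694546e-02, -7.31724595e-05]), 'eef_pos': array([ 223.56792199, -502.24610364,  204.94697756]), 'eef_rot': array([-3.14053396e+00, -6.17426605e-05,  4.18780400e-01]), 'wrist_force': array([0.13268045, 0.65303449, 0.48653735]), 'moment': array([-0.02011198, -0.0287374 ,  0.00905996]), 'finger_force': 0.0, 'finger_gap': 93.98787444680458}
```

View pics/scene0.png

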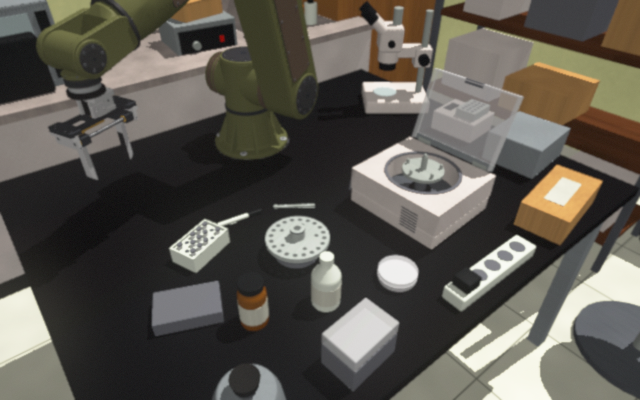

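View pics/top0.png

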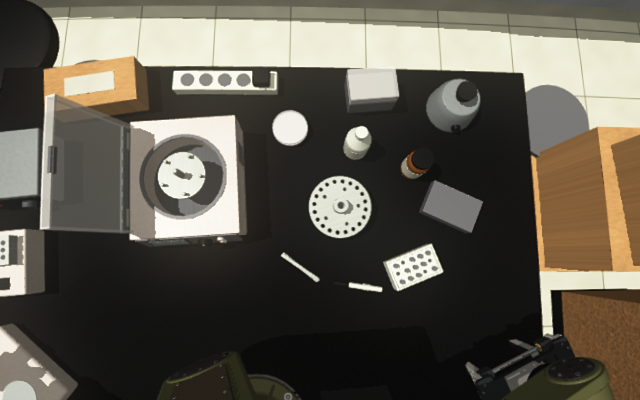

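The scene picture shows the carrier on its stand at (297,238) and the mill hub at (423,170). In the top picture, the carrier is at (340,207) and the hub at (183,175). The white and amber bottles and the rack stand near the carrier. Next I'll enlarge both.

Create h.py:
```python
import cv2,numpy as np
from cell import manip
def ray(n,uv):
    i=manip.camera_info(n); R=cv2.Rodrigues(i["rvec"])[0]; c=-R.T@i["tvec"]
    q=cv2.undistortPoints(np.float64(uv).reshape(-1,1,2),i["K"],i["dist"]).reshape(-1,2)
    return c,np.c_[q,np.ones(len(q))]@R
def at_z(n,uv,z):
    c,d=ray(n,uv); return c+d*((z-c[2])/d[:,2])[:,None]
def proj(n,P):
    i=manip.camera_info(n); return cv2.projectPoints(np.float64(P).reshape(-1,1,3),i["rvec"],i["tvec"],i["K"],i["dist"])[0].reshape(-1,2)
def cloud(n,d):
    v,u=np.nonzero(d>0); c,r=ray(n,np.c_[u,v]); return c+r*d[v,u][:,None],u,v
```

Run:
```python
from h import *
t=cv2.imread("pics/top0.png")
a=cv2.resize(t[140:210,145:225],None,fx=7,fy=7,interpolation=cv2.INTER_CUBIC)
b=cv2.resize(t[172:242,300:380],None,fx=7,fy=7,interpolation=cv2.INTER_CUBIC)
cv2.imwrite("pics/hub.png",a);cv2.imwrite("pics/car.png",b)
d=np.load("pics/top0.npy");P,u,v=cloud("top",d)
# carrier disc top z~52
for nm,box,zr in(("car",(300,380,165,250),(44,60)),("hub",(150,225,140,215),(124,136)),("tip",(150,225,140,215),(160,185)),("stud",(150,225,140,215),(138,150)),("housing",(120,250,110,245),(115,124)),("collar",(300,380,165,250),(72,88))):
    m=(u>box[0])&(u<box[1])&(v>box[2])&(v<box[3])&(P[:,2]>zr[0])&(P[:,2]<zr[1]);Q=P[m]
    if len(Q): 
        (cx,cy),r=cv2.minEnclosingCircle(np.float32(Q[:,:2]));print(nm,len(Q),Q.mean(0).round(1),np.median(Q[:,2]).round(1),Q.min(0).round(1),Q.max(0).round(1),(cx,cy,r))
```

```text
car 2514 [ 546.5 -204.4   51.6] 51.7 [ 470.2 -282.1   44.1] [ 624.9 -128.2   59.8] (547.3916015625, -204.46058654785156, 78.18759155273438)
hub 1688 [608.7 163.3 130.1] 130.2 [518.9  67.7 124. ] [691.9 242.  135.9] (617.926025390625, 157.7752227783203, 112.03499603271484)
tip 50 [608.4 162.5 168.3] 168.2 [602.2 156.6 160.5] [617.3 172.5 177. ] (609.0211181640625, 164.54037475585938, 8.330451011657715)
stud 67 [609.8 167.2 143.3] 143.3 [561.  116.4 138.2] [655.4 209.  147.7] (609.493896484375, 166.3197784423828, 50.058868408203125)
housing 7605 [603.7 163.5 120.4] 120.4 [462.3  30.6 115. ] [758.3 298.9 124. ] (609.7694091796875, 164.9342498779297, 187.3976287841797)
collar 141 [ 546.9 -204.1   79.4] 79.6 [ 529.6 -221.2   72.6] [ 564.1 -186.7   84.2] (547.18896484375, -204.4345703125, 18.235231399536133)
```

View pics/hub.png

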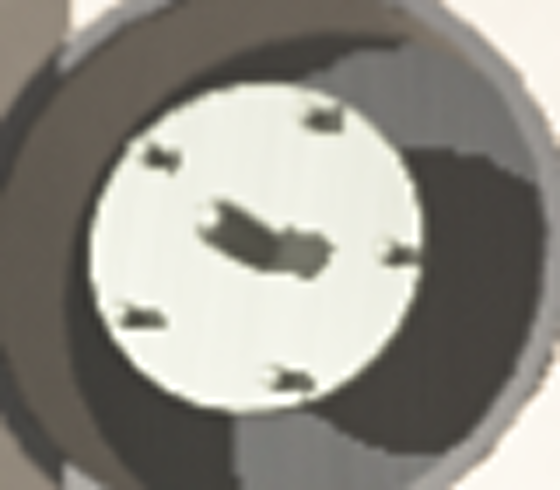

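View pics/car.png

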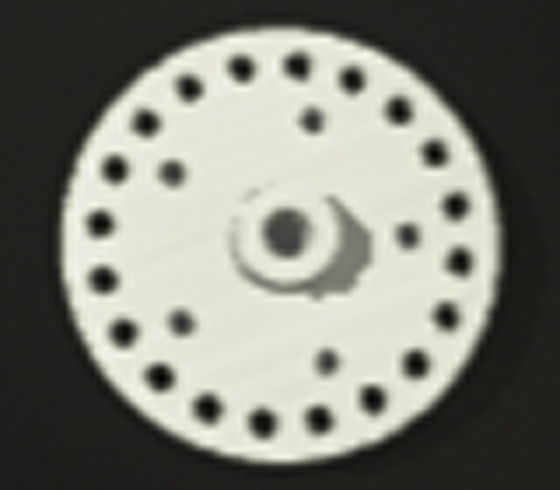

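The hub crop shows five studs (dark shaded sides at about (325,120), (160,158), (143,318), (292,380), (400,254)) and the spindle leaning left. The carrier crop shows the stud holes at (312,121), (172,173), (181,323), (327,362), (407,236) and the collar bore at (286,232).

Run:
```python
from h import *
from scipy.optimize import least_squares
def fit(P,r=46):
    P=P[:,:2];c=P.mean(0);a=np.arctan2(*(P-c).T[::-1]); 
    f=lambda p:(P-np.array([p[0]+r*np.cos(p[2]+2*np.pi/5*np.round((a-p[2])/(2*np.pi/5))),p[1]+r*np.sin(p[2]+2*np.pi/5*np.round((a-p[2])/(2*np.pi/5)))]).T).ravel()
    best=min((least_squares(f,[*c,t]) for t in np.radians(range(0,72,6))),key=lambda s:s.cost)
    return best.x[:2].round(1),np.degrees(best.x[2])%72,np.sqrt(2*best.cost/len(P)).round(1)
cr=lambda L,o:(np.array(L)+.5)/7-.5+o
holes=cr([(312,121),(172,173),(181,323),(327,362),(407,236)],(300,172))
print("holes",fit(at_z("top",holes,52)))
print("bore",at_z("top",cr([(286,232)],(300,172)),80))
st=cr([(325,120),(160,158),(143,318),(292,380),(400,254)],(145,140))
for z in(130,137,144):print("studs dark",z,fit(at_z("top",st,z)))
d=np.load("pics/top0.npy");P,u,v=cloud("top",d)
m=(u>150)&(u<225)&(v>140)&(v<215)&(P[:,2]>136)&(P[:,2]<150)&(np.hypot(P[:,0]-609,P[:,1]-165)<56);Q=P[m];print(len(Q),fit(Q))
for nm,c,z,r in(("hub",(609,165),130,70),):
    m=(abs(P[:,2]-z)<4)&(np.hypot(P[:,0]-c[0],P[:,1]-c[1])<r);Q=P[m];print(nm,cv2.minEnclosingCircle(np.float32(Q[:,:2])),Q.mean(0))
    m=(abs(P[:,2]-z)<4)&(np.hypot(P[:,0]-c[0],P[:,1]-c[1])<60)
# same from scene depth
p,d=manip.camera("scene");P,u,v=cloud("scene",d)
for nm,c,z,r in(("car",(547,-204),52,85),("hub",(609,165),130,62),("collar",(547,-204),80,20)):
    m=(abs(P[:,2]-z)<3)&(np.hypot(P[:,0]-c[0],P[:,1]-c[1])<r);Q=P[m];print("scene",nm,len(Q),cv2.minEnclosingCircle(np.float32(Q[:,:2])),Q.mean(0))
```

```text
holes (array([ 547.2, -204.8]), np.float64(57.089599362905695), np.float64(0.2))
bore [[ 547.43984409 -204.87250719   80.        ]]
studs dark 130 (array([609.8, 163.6]), np.float64(50.23668075183966), np.float64(0.7))
studs dark 137 (array([608.3, 161. ]), np.float64(50.23668086057435), np.float64(0.8))
studs dark 144 (array([606.8, 158.5]), np.float64(50.23668087682959), np.float64(1.1))
80 (array([610.8, 169.9]), np.float64(50.13431619474441), np.float64(14.3))
hub ((609.8317260742188, 165.87393188476562), 55.38263702392578) [608.67736418 164.88543967 130.31629373]
scene car 1693 ((549.9822387695312, -207.390869140625), 79.98684692382812) [ 554.92610798 -211.88802691   51.24585742]
scene hub 553 ((612.2356567382812, 162.43472290039062), 56.04100799560547) [614.66227654 159.31634295 128.86606637]
scene collar 81 ((548.9577026367188, -205.71334838867188), 18.014596939086914) [ 549.28513855 -205.5844105    79.01650223]
```

Carrier is at about (547.5,-204.7) with hole angle 57.1°, the hub at (609.5,165.2) with stud angle 50.2°, so the carrier needs a turn of about -6.9°. Next, move over the carrier.

Careful with the scale: shifts go in units of 100 mm. That gives: 230 mm is 2.3, 184 mm is 1.84.

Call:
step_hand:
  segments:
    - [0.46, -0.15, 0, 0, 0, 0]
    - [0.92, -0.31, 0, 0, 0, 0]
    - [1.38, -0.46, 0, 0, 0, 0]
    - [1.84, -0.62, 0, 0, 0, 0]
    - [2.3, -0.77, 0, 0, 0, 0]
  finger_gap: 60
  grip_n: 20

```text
refused: segments: the value is not of type 'object' (schema: type "object"). Nothing was moved.
```

I used the wrong layout. The manual says an object with the rows under "rows"; once more.

Call:
step_hand:
  segments: {"rows":[[0.46, -0.15, 0, 0, 0, 0], [0.92, -0.31, 0, 0, 0, 0], [1.38, -0.46, 0, 0, 0, 0], [1.84, -0.62, 0, 0, 0, 0], [2.3, -0.77, 0, 0, 0, 0]]}
  finger_gap: 60
  grip_n: 20

```text
clock: 0.65
eef_pos: [403.5, -337.0, 205.4]
eef_rot: [-3.141, 0.0, 0.419]
wrist_force: [1.3, -0.9, 0.1]
finger_gap: 60.8
finger_force: 0.0
```

Call:
step_hand:
  segments: {"rows":[[0.46, -0.15, 0, 0, 0, 0], [0.92, -0.31, 0, 0, 0, 0], [1.38, -0.46, 0, 0, 0, 0], [1.87, -0.63, 0, 0, 0, 0], [1.87, -0.63, 0, 0, 0, 0]]}

```text
clock: 1.15
eef_pos: [550.4, -201.1, 204.7]
eef_rot: [-3.141, -0.0, 0.423]
wrist_force: [-0.0, -0.3, -0.4]
finger_gap: 60.3
finger_force: 0.0
```

To row units: 110 mm is 1.1, 90 mm is 0.9.

Call:
step_hand:
  segments: {"rows":[[0, 0, 0.3, 0, 0, 0], [0, 0, 0.6, 0, 0, 0], [0, 0, 0.9, 0, 0, 0], [0, 0, 1.1, 0, 0, 0], [0, 0, 1.1, 0, 0, 0]]}

```text
clock: 1.65
eef_pos: [546.0, -204.8, 92.7]
eef_rot: [-3.138, 0.003, 0.418]
wrist_force: [0.6, -0.6, -0.2]
finger_gap: 59.9
finger_force: 0.0
```

Call:
step_hand:
  segments: {"rows":[[0, 0, 0, 0, 0, 0], [0, 0, 0, 0, 0, 0]]}

```text
clock: 1.85
eef_pos: [548.2, -205.4, 96.9]
eef_rot: [3.14, -0.001, 0.419]
wrist_force: [0.0, -0.1, -0.0]
finger_gap: 60.1
finger_force: 0.0
```

Run:
```python
from h import *
print(manip.read_state())
p,d=manip.camera("scene"); cv2.imwrite("pics/s1.png",cv2.resize(p[130:290,200:400,::-1],None,fx=3.5,fy=3.5,interpolation=cv2.INTER_CUBIC))
```

```text
{'clock': 1.85, 'joints': array([-4.21101839e-01,  4.83498687e-01,  1.53143174e+00, -3.01601579e-05,
        1.12466538e+00,  7.31045674e-01]), 'qd': array([ 0.00235492, -0.00276776,  0.00047169, -0.00067917, -0.00424481,
        0.00146703]), 'effort': array([-7.16927787e-02, -5.93531191e+01, -3.17280400e+01,  5.65494038e-02,
       -2.98324681e-02, -5.08184356e-03]), 'eef_pos': array([ 548.17045258, -205.42727272,   96.92905334]), 'eef_rot': array([ 3.14008787e+00, -1.31291168e-03,  4.18662789e-01]), 'wrist_force': array([ 0.03298117, -0.1052226 , -0.01562291]), 'moment': array([-0.01588898,  0.008985  , -0.04446537]), 'finger_force': 0.0, 'finger_gap': 60.07367707431313}
```

View pics/s1.png

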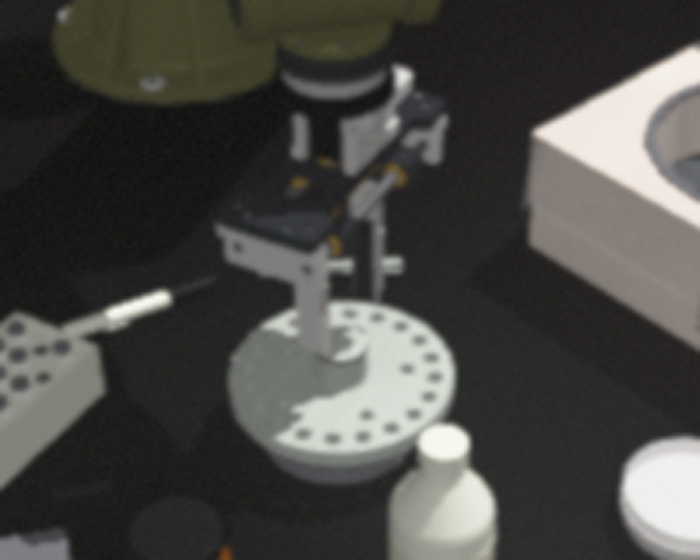

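The picture shows the fingers straddling the collar, the near one at (313,350) and the far one at (378,290), both above the disc. Lower and grip.

Call:
step_hand:
  segments: {"rows":[[0, 0, 0.15, 0, 0, 0], [0, 0, 0.3, 0, 0, 0], [0, 0, 0.38, 0, 0, 0], [0, 0, 0.4, 0, 0, 0], [0, 0, 0.4, 0, 0, 0]]}

```text
clock: 2.4
eef_pos: [547.6, -204.9, 55.0]
eef_rot: [-3.141, 0.001, 0.419]
wrist_force: [0.9, -0.3, -0.4]
finger_gap: 59.9
finger_force: 0.0
```

Call:
step_hand:
  segments: {"rows":[[0, 0, 0, 0, 0, 0], [0, 0, 0, 0, 0, 0], [0, 0, 0, 0, 0, 0], [0, 0, 0, 0, 0, 0], [0, 0, 0, 0, 0, 0]]}
  finger_gap: 30
  grip_n: 25

```text
clock: 2.9
eef_pos: [547.9, -205.1, 55.8]
eef_rot: [3.141, -0.0, 0.419]
wrist_force: [0.3, -1.6, 2.3]
finger_gap: 35.4
finger_force: 25.0
```

Call:
step_hand:
  segments: {"rows":[[0, 0, 0, 0, 0, 0], [0, 0, 0, 0, 0, 0], [0, 0, 0, 0, 0, 0], [0, 0, 0, 0, 0, 0], [0, 0, 0, 0, 0, 0]]}

```text
clock: 3.4
eef_pos: [547.9, -205.1, 55.8]
eef_rot: [3.141, -0.0, 0.419]
wrist_force: [0.4, -1.0, 5.3]
finger_gap: 35.4
finger_force: 25.0
```

To row units: -20 mm is -0.2, -100 mm is -1.

Call:
step_hand:
  segments: {"rows":[[0, 0, -0.05, 0, 0, 0], [0, 0, -0.2, 0, 0, 0], [0, 0, -0.45, 0, 0, 0], [0, 0, -0.75, 0, 0, 0], [0, 0, -1, 0, 0, 0]]}

```text
clock: 3.9
eef_pos: [547.6, -204.8, 157.6]
eef_rot: [3.142, -0.0, 0.419]
wrist_force: [0.4, -0.2, -4.2]
finger_gap: 35.8
finger_force: 25.0
```

Call:
step_hand:
  segments: {"rows":[[0, 0, -0.25, 0, 0, 0], [0, 0, -0.45, 0, 0, 0], [0, 0, -0.55, 0, 0, 0], [0, 0, -0.6, 0, 0, 0], [0, 0, -0.6, 0, 0, 0]]}

```text
clock: 4.4
eef_pos: [547.6, -204.9, 215.4]
eef_rot: [-3.141, 0.0, 0.419]
wrist_force: [0.0, -0.9, -6.1]
finger_gap: 35.5
finger_force: 25.0
```

Call:
step_hand:
  segments: {"rows":[[0, 0, 0, 0, 0, 0], [0, 0, 0, 0, 0, 0], [0, 0, 0, 0, 0, 0]]}

```text
clock: 4.7
eef_pos: [547.5, -204.9, 214.7]
eef_rot: [-3.141, 0.001, 0.419]
wrist_force: [-0.8, -0.3, -5.3]
finger_gap: 35.5
finger_force: 25.0
```

To row units: -15 mm is -0.15, 10 mm is 0.1.

Call:
step_hand:
  segments: {"rows":[[0.1, -0.15, 0, 0, 0, 0], [0.3, -0.45, 0, 0, 0, 0], [0.53, -0.8, 0, 0, 0, 0], [0.77, -1.16, 0, 0, 0, 0], [1, -1.51, 0, 0, 0, 0]]}

```text
clock: 5.2
eef_pos: [577.6, -24.7, 215.2]
eef_rot: [-3.141, 0.0, 0.419]
wrist_force: [1.6, 1.1, -5.0]
finger_gap: 35.6
finger_force: 25.0
```

Call:
step_hand:
  segments: {"rows":[[0.23, -0.35, 0, 0, 0, 0], [0.47, -0.71, 0, 0, 0, 0], [0.75, -1.13, 0, 0, 0, 0], [0.96, -1.45, 0, 0, 0, 0], [1.07, -1.62, 0, 0, 0, 0]]}

```text
clock: 5.7
eef_pos: [609.3, 168.4, 214.8]
eef_rot: [-3.141, 0.001, 0.421]
wrist_force: [-0.5, -0.2, -5.0]
finger_gap: 35.6
finger_force: 25.0
```

Call:
step_hand:
  segments: {"rows":[[0, 0, 0, 0, 0, 0.04], [0, 0, 0, 0, 0, 0.1], [0, 0, 0, 0, 0, 0.12], [0, 0, 0, 0, 0, 0.12], [0, 0, 0, 0, 0, 0.12]]}

```text
clock: 6.2
eef_pos: [609.5, 165.0, 215.3]
eef_rot: [-3.142, 0.0, 0.3]
wrist_force: [-0.6, 0.5, -5.9]
finger_gap: 35.5
finger_force: 25.0
```

Run:
```python
from h import *
p,d=manip.camera("top");cv2.imwrite("pics/top2.png",p[:,:,::-1]);np.save("pics/top2.npy",d)
cv2.imwrite("pics/top2c.png",cv2.resize(p[120:220,120:250,::-1],None,fx=6,fy=6,interpolation=cv2.INTER_CUBIC))
q,e=manip.camera("scene");cv2.imwrite("pics/s2.png",q[:,:,::-1]);np.save("pics/s2.npy",e)
print(manip.read_state())
P,u,v=cloud("top",d)
m=(P[:,2]>206)&(P[:,2]<217)&(np.hypot(P[:,0]-609,P[:,1]-165)<85);Q=P[m];print(len(Q),Q[:,2].mean(),cv2.minEnclosingCircle(np.float32(Q[:,:2])))
```

```text
{'clock': 6.3, 'joints': array([2.06347225e-01, 4.78068345e-01, 1.25290882e+00, 5.01221625e-05,
       1.41061546e+00, 1.47774575e+00]), 'qd': array([-0.0004014 , -0.00087471, -0.00109495, -0.00103794,  0.00013976,
        0.00464982]), 'effort': array([ 2.72361684e-02, -6.72504258e+01, -3.84893024e+01,  2.32740637e-02,
       -6.72248541e-02, -1.52897806e-02]), 'eef_pos': array([609.53231728, 164.99832374, 215.4547249 ]), 'eef_rot': array([-3.14154339e+00, -4.61992570e-06,  2.99389803e-01]), 'wrist_force': array([-0.2341672 , -0.35365302, -4.49845282]), 'moment': array([-0.00378749,  0.01984017, -0.00945944]), 'finger_force': 24.998893315787427, 'finger_gap': 35.62442354455253}
2007 211.59965051609214 ((607.7288818359375, 163.7473602294922), 77.87476348876953)
```

View pics/top2c.png

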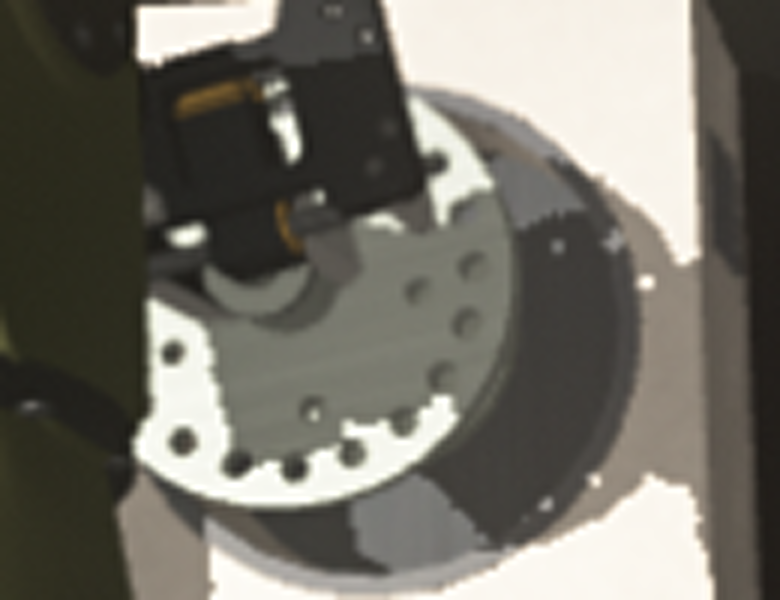

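The crop shows the held disc over the well, with two stud holes visible at (417,290) and (312,407). I'll check its pose from these.

Run:
```python
from h import *
uv=(np.array([(417,290),(312,407)])+.5)/6-.5+np.array([120,120])
for z in(210,212):
    A=at_z("top",uv,z)[:,:2]; m=A.mean(0);d=A[1]-A[0];L=np.linalg.norm(d);n=np.array([-d[1],d[0]])/L
    for s in(1,-1):
        c=m+s*n*46*np.cos(np.pi/5)
        print(z,L,"(54.1)",c.round(1),[np.degrees(np.arctan2(*(a-c)[::-1]))%72 for a in A])
d=np.load("pics/s2.npy");P,u,v=cloud("scene",d)
m=(P[:,2]>207)&(P[:,2]<216)&(np.hypot(P[:,0]-609,P[:,1]-165)<85);Q=P[m];print(len(Q),Q[:,2].mean(),cv2.minEnclosingCircle(np.float32(Q[:,:2])))
p=cv2.imread("pics/s2.png");cv2.imwrite("pics/s2c.png",cv2.resize(p[90:220,340:510],None,fx=4.5,fy=4.5,interpolation=cv2.INTER_CUBIC))
```

```text
210 53.806696592252486 (54.1) [562.7 109.5] [np.float64(14.483626484986685), np.float64(14.211541815949616)]
210 53.806696592252486 (54.1) [610.2 166.8] [np.float64(50.2115418159496), np.float64(50.483626484986644)]
212 53.66289510682575 (54.1) [562.3 108.8] [np.float64(14.556395888706339), np.float64(14.138772412229784)]
212 53.66289510682575 (54.1) [609.8 166.1] [np.float64(50.138772412229926), np.float64(50.55639588870639)]
1226 209.78530874352685 ((611.6132202148438, 162.0399932861328), 79.81136322021484)
```

View pics/s2c.png

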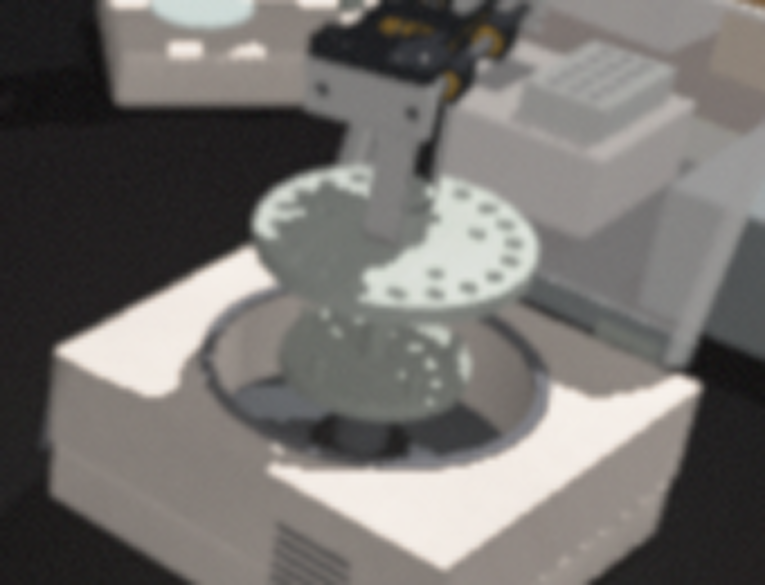

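The scene crop shows the disc level over the hub, with the spindle tip just under it at (368,330). Alignment is within about 1 mm and 0.3°. Next, lower it slowly and watch the force.

Call:
step_hand:
  segments: {"rows":[[0, 0, 0.05, 0, 0, 0], [0, 0, 0.12, 0, 0, 0], [0, 0, 0.18, 0, 0, 0], [0, 0, 0.2, 0, 0, 0], [0, 0, 0.2, 0, 0, 0]]}

```text
clock: 6.8
eef_pos: [609.3, 165.1, 194.9]
eef_rot: [-3.141, 0.001, 0.299]
wrist_force: [0.1, -1.0, -5.4]
finger_gap: 35.3
finger_force: 25.0
```

Call:
step_hand:
  segments: {"rows":[[0, 0, 0.02, 0, 0, 0], [0, 0, 0.04, 0, 0, 0], [0, 0, 0.06, 0, 0, 0], [0, 0, 0.08, 0, 0, 0], [0, 0, 0.08, 0, 0, 0]]}

```text
clock: 7.3
eef_pos: [609.4, 165.1, 187.1]
eef_rot: [-3.142, 0.0, 0.299]
wrist_force: [-0.4, 0.1, -4.6]
finger_gap: 36.0
finger_force: 25.0
```

Call:
step_hand:
  segments: {"rows":[[0, 0, 0.01, 0, 0, 0], [0, 0, 0.02, 0, 0, 0], [0, 0, 0.03, 0, 0, 0], [0, 0, 0.04, 0, 0, 0], [0, 0, 0.04, 0, 0, 0]]}

```text
clock: 7.8
eef_pos: [609.4, 165.1, 183.3]
eef_rot: [-3.142, 0.0, 0.299]
wrist_force: [-0.6, 0.7, -4.7]
finger_gap: 35.4
finger_force: 25.0
```

Call:
step_hand:
  segments: {"rows":[[0, 0, 0.005, 0, 0, 0], [0, 0, 0.01, 0, 0, 0], [0, 0, 0.02, 0, 0, 0], [0, 0, 0.02, 0, 0, 0]]}

```text
clock: 8.2
eef_pos: [609.5, 165.1, 181.3]
eef_rot: [-3.142, 0.0, 0.299]
wrist_force: [1.1, -0.8, -4.3]
finger_gap: 35.4
finger_force: 25.0
```

Call:
step_hand:
  segments: {"rows":[[0, 0, 0.005, 0, 0, 0], [0, 0, 0.01, 0, 0, 0], [0, 0, 0.02, 0, 0, 0], [0, 0, 0.02, 0, 0, 0]]}

```text
clock: 8.6
eef_pos: [609.4, 165.1, 179.3]
eef_rot: [-3.142, 0.0, 0.299]
wrist_force: [0.5, 0.6, -4.6]
finger_gap: 35.8
finger_force: 25.0
```

Call:
step_hand:
  segments: {"rows":[[0, 0, 0.005, 0, 0, 0], [0, 0, 0.01, 0, 0, 0], [0, 0, 0.02, 0, 0, 0], [0, 0, 0.02, 0, 0, 0]]}

```text
clock: 9.0
eef_pos: [609.5, 165.1, 177.3]
eef_rot: [-3.142, 0.0, 0.299]
wrist_force: [0.2, 0.8, -5.1]
finger_gap: 35.7
finger_force: 25.0
```

To row units: 4 mm is 0.04, 2 mm is 0.02.

Call:
step_hand:
  segments: {"rows":[[0, 0, 0.01, 0, 0, 0], [0, 0, 0.02, 0, 0, 0], [0, 0, 0.03, 0, 0, 0], [0, 0, 0.04, 0, 0, 0], [0, 0, 0.04, 0, 0, 0]]}

```text
clock: 9.5
eef_pos: [609.4, 165.1, 173.3]
eef_rot: [-3.142, 0.0, 0.299]
wrist_force: [-0.2, 0.3, -4.8]
finger_gap: 35.7
finger_force: 25.0
```

Call:
step_hand:
  segments: {"rows":[[0, 0, 0.01, 0, 0, 0], [0, 0, 0.02, 0, 0, 0], [0, 0, 0.03, 0, 0, 0], [0, 0, 0.04, 0, 0, 0], [0, 0, 0.04, 0, 0, 0]]}

```text
clock: 10.0
eef_pos: [609.5, 165.1, 169.3]
eef_rot: [-3.142, 0.0, 0.299]
wrist_force: [-0.5, 0.8, -4.5]
finger_gap: 35.8
finger_force: 25.0
```

Call:
step_hand:
  segments: {"rows":[[0, 0, 0.01, 0, 0, 0], [0, 0, 0.02, 0, 0, 0], [0, 0, 0.03, 0, 0, 0], [0, 0, 0.04, 0, 0, 0], [0, 0, 0.04, 0, 0, 0]]}

```text
clock: 10.5
eef_pos: [609.4, 165.1, 165.2]
eef_rot: [-3.142, 0.0, 0.299]
wrist_force: [-0.0, -0.3, -5.1]
finger_gap: 35.7
finger_force: 25.0
```

Underside is at about 150 mm, near the stud tops (144). Smaller steps from here.

To row units: 4 mm is 0.04, 3 mm is 0.03.

Call:
step_hand:
  segments: {"rows":[[0, 0, 0.01, 0, 0, 0], [0, 0, 0.02, 0, 0, 0], [0, 0, 0.03, 0, 0, 0], [0, 0, 0.04, 0, 0, 0], [0, 0, 0.04, 0, 0, 0]]}

```text
clock: 11.0
eef_pos: [609.5, 165.1, 161.3]
eef_rot: [-3.142, 0.0, 0.299]
wrist_force: [0.1, -0.3, -4.9]
finger_gap: 35.2
finger_force: 25.0
```

Call:
step_hand:
  segments: {"rows":[[0, 0, 0.005, 0, 0, 0], [0, 0, 0.01, 0, 0, 0], [0, 0, 0.015, 0, 0, 0], [0, 0, 0.015, 0, 0, 0]]}

```text
clock: 11.4
eef_pos: [609.5, 165.1, 159.9]
eef_rot: [-3.142, 0.0, 0.299]
wrist_force: [0.3, 0.3, -5.3]
finger_gap: 35.8
finger_force: 25.0
```

Call:
step_hand:
  segments: {"rows":[[0, 0, 0.005, 0, 0, 0], [0, 0, 0.01, 0, 0, 0], [0, 0, 0.01, 0, 0, 0]]}

```text
clock: 11.7
eef_pos: [609.5, 165.1, 158.9]
eef_rot: [3.142, 0.0, 0.299]
wrist_force: [-0.3, -1.0, -5.2]
finger_gap: 35.4
finger_force: 25.0
```

To row units: 1 mm is 0.01, 0.5 mm is 0.005.

Call:
step_hand:
  segments: {"rows":[[0, 0, 0.005, 0, 0, 0], [0, 0, 0.01, 0, 0, 0], [0, 0, 0.01, 0, 0, 0]]}

```text
clock: 12.0
eef_pos: [609.5, 165.1, 157.9]
eef_rot: [-3.142, 0.0, 0.299]
wrist_force: [0.1, -0.4, -5.1]
finger_gap: 35.0
finger_force: 25.0
```

Call:
step_hand:
  segments: {"rows":[[0, 0, 0.005, 0, 0, 0], [0, 0, 0.01, 0, 0, 0], [0, 0, 0.01, 0, 0, 0]]}

```text
clock: 12.3
eef_pos: [609.5, 165.1, 156.9]
eef_rot: [3.142, 0.0, 0.299]
wrist_force: [0.9, 0.1, -4.4]
finger_gap: 35.0
finger_force: 25.0
```

Call:
step_hand:
  segments: {"rows":[[0, 0, 0.005, 0, 0, 0], [0, 0, 0.01, 0, 0, 0], [0, 0, 0.01, 0, 0, 0]]}

```text
clock: 12.6
eef_pos: [609.5, 165.1, 155.9]
eef_rot: [-3.142, 0.0, 0.299]
wrist_force: [-0.6, -0.6, -4.2]
finger_gap: 35.5
finger_force: 25.0
```

Call:
step_hand:
  segments: {"rows":[[0, 0, 0.005, 0, 0, 0], [0, 0, 0.01, 0, 0, 0], [0, 0, 0.01, 0, 0, 0]]}

```text
clock: 12.9
eef_pos: [609.5, 165.1, 154.9]
eef_rot: [3.142, 0.0, 0.299]
wrist_force: [-0.2, -0.2, -4.9]
finger_gap: 35.8
finger_force: 25.0
```

To row units: 1 mm is 0.01, 0.5 mm is 0.005.

Call:
step_hand:
  segments: {"rows":[[0, 0, 0.005, 0, 0, 0], [0, 0, 0.01, 0, 0, 0], [0, 0, 0.01, 0, 0, 0]]}

```text
clock: 13.2
eef_pos: [609.5, 165.1, 153.9]
eef_rot: [-3.142, 0.0, 0.299]
wrist_force: [0.9, -0.4, -5.2]
finger_gap: 35.9
finger_force: 25.0
```

Call:
step_hand:
  segments: {"rows":[[0, 0, 0.005, 0, 0, 0], [0, 0, 0.01, 0, 0, 0], [0, 0, 0.01, 0, 0, 0]]}

```text
clock: 13.5
eef_pos: [609.5, 165.1, 152.9]
eef_rot: [3.142, 0.0, 0.299]
wrist_force: [0.1, -0.4, -3.5]
finger_gap: 35.5
finger_force: 25.0
```

The studs have entered with no contact force. Continue down to the seat (TCP about 145.4).

Call:
step_hand:
  segments: {"rows":[[0, 0, 0.005, 0, 0, 0], [0, 0, 0.01, 0, 0, 0], [0, 0, 0.015, 0, 0, 0], [0, 0, 0.02, 0, 0, 0], [0, 0, 0.02, 0, 0, 0]]}

```text
clock: 14.0
eef_pos: [609.5, 165.1, 150.8]
eef_rot: [-3.142, 0.0, 0.299]
wrist_force: [-0.1, 0.7, -4.8]
finger_gap: 35.6
finger_force: 25.0
```

Call:
step_hand:
  segments: {"rows":[[0, 0, 0.005, 0, 0, 0], [0, 0, 0.01, 0, 0, 0], [0, 0, 0.015, 0, 0, 0], [0, 0, 0.02, 0, 0, 0], [0, 0, 0.02, 0, 0, 0]]}

```text
clock: 14.5
eef_pos: [609.5, 165.1, 148.9]
eef_rot: [3.142, 0.0, 0.299]
wrist_force: [-0.6, -0.6, -5.1]
finger_gap: 35.6
finger_force: 25.0
```

To row units: 1.5 mm is 0.015, 1 mm is 0.01.

Call:
step_hand:
  segments: {"rows":[[0, 0, 0.005, 0, 0, 0], [0, 0, 0.01, 0, 0, 0], [0, 0, 0.015, 0, 0, 0], [0, 0, 0.015, 0, 0, 0]]}

```text
clock: 14.9
eef_pos: [609.5, 165.1, 147.3]
eef_rot: [-3.142, 0.0, 0.299]
wrist_force: [-0.5, -0.7, -5.4]
finger_gap: 35.8
finger_force: 25.0
```

Call:
step_hand:
  segments: {"rows":[[0, 0, 0.005, 0, 0, 0], [0, 0, 0.01, 0, 0, 0], [0, 0, 0.01, 0, 0, 0]]}

```text
clock: 15.2
eef_pos: [609.5, 165.1, 146.4]
eef_rot: [-3.142, 0.0, 0.299]
wrist_force: [0.7, 0.5, -5.7]
finger_gap: 35.4
finger_force: 25.0
```

To row units: 0.5 mm is 0.005, 0.3 mm is 0.003.

Call:
step_hand:
  segments: {"rows":[[0, 0, 0.003, 0, 0, 0], [0, 0, 0.005, 0, 0, 0], [0, 0, 0.005, 0, 0, 0]]}

```text
clock: 15.5
eef_pos: [609.5, 165.2, 145.9]
eef_rot: [-3.142, -0.0, 0.299]
wrist_force: [0.4, -0.1, -5.1]
finger_gap: 35.4
finger_force: 25.0
```

Call:
step_hand:
  segments: {"rows":[[0, 0, 0.003, 0, 0, 0], [0, 0, 0.005, 0, 0, 0], [0, 0, 0.005, 0, 0, 0]]}

```text
clock: 15.8
eef_pos: [609.6, 165.2, 145.8]
eef_rot: [3.142, -0.0, 0.299]
wrist_force: [-2.5, 0.3, 0.3]
finger_gap: 35.5
finger_force: 25.0
```

To row units: 0.3 mm is 0.003, 0.2 mm is 0.002.

Call:
step_hand:
  segments: {"rows":[[0, 0, 0.002, 0, 0, 0], [0, 0, 0.003, 0, 0, 0], [0, 0, 0.003, 0, 0, 0]]}

```text
clock: 16.1
eef_pos: [609.6, 165.2, 145.8]
eef_rot: [3.142, -0.001, 0.299]
wrist_force: [-4.1, -1.4, 5.8]
finger_gap: 35.1
finger_force: 25.0
```

It made contact at the expected seat height, with about 10 N of load. Release, opening only part way.

Call:
step_hand:
  segments: {"rows":[[0, 0, 0, 0, 0, 0], [0, 0, 0, 0, 0, 0]]}
  finger_gap: 30
  grip_n: 4

```text
clock: 16.3
eef_pos: [609.8, 165.2, 145.7]
eef_rot: [3.142, -0.001, 0.299]
wrist_force: [-3.3, -0.7, 5.3]
finger_gap: 36.1
finger_force: 4.0
```

Call:
step_hand:
  segments: {"rows":[[0, 0, 0, 0, 0, 0], [0, 0, 0, 0, 0, 0], [0, 0, 0, 0, 0, 0], [0, 0, 0, 0, 0, 0], [0, 0, 0, 0, 0, 0]]}
  finger_gap: 54

```text
clock: 16.8
eef_pos: [609.5, 165.2, 145.1]
eef_rot: [-3.142, -0.0, 0.299]
wrist_force: [-0.3, -0.2, -0.7]
finger_gap: 54.2
finger_force: 0.0
```

Call:
step_hand:
  segments: {"rows":[[0, 0, -0.05, 0, 0, 0], [0, 0, -0.15, 0, 0, 0], [0, 0, -0.3, 0, 0, 0], [0, 0, -0.5, 0, 0, 0], [0, 0, -0.75, 0, 0, 0]]}

```text
clock: 17.3
eef_pos: [609.3, 165.1, 221.8]
eef_rot: [-3.142, 0.0, 0.299]
wrist_force: [-0.2, 0.7, 0.5]
finger_gap: 54.3
finger_force: 0.0
```

Call:
step_hand:
  segments: {"rows":[[0, 0, -0.3, 0, 0, 0], [0, 0, -0.6, 0, 0, 0], [0, 0, -0.8, 0, 0, 0], [0, 0, -0.9, 0, 0, 0], [0, 0, -0.9, 0, 0, 0]]}

```text
clock: 17.8
eef_pos: [609.7, 165.2, 311.9]
eef_rot: [3.141, -0.003, 0.299]
wrist_force: [-0.3, -0.1, -0.2]
finger_gap: 53.9
finger_force: 0.0
```

Call:
step_hand:
  segments: {"rows":[[0, 0.3, 0, 0, 0, 0], [0, 0.7, 0, 0, 0, 0], [0, 1.15, 0, 0, 0, 0], [0, 1.6, 0, 0, 0, 0], [0, 2, 0, 0, 0, 0]]}

```text
clock: 18.3
eef_pos: [668.4, -28.1, 308.8]
eef_rot: [-3.141, 0.002, 0.298]
wrist_force: [0.1, 0.7, 0.4]
finger_gap: 53.8
finger_force: 0.0
```

Call:
step_hand:
  segments: {"rows":[[0, 0.2, 0, 0, 0, 0], [0, 0.3, 0, 0, 0, 0], [0, 0.3, 0, 0, 0, 0], [0, 0.3, 0, 0, 0, 0]]}

```text
clock: 18.7
eef_pos: [677.1, -53.2, 310.1]
eef_rot: [-3.141, 0.0, 0.3]
wrist_force: [-1.7, -0.2, 0.2]
finger_gap: 54.4
finger_force: 0.0
```

Run:
```python
from h import *
p,d=manip.camera("top");P,u,v=cloud("top",d)
m=(P[:,2]>136)&(P[:,2]<148)&(np.hypot(P[:,0]-609,P[:,1]-165)<85);Q=P[m]
print(len(Q),np.median(Q[:,2]),cv2.minEnclosingCircle(np.float32(Q[:,:2])))
A=np.c_[Q[:,:2]-Q[:,:2].mean(0),np.ones(len(Q))];print("tilt",np.linalg.lstsq(A,Q[:,2],rcond=None)[0])
cv2.imwrite("pics/top3c.png",cv2.resize(p[125:225,130:250,::-1],None,fx=5,fy=5,interpolation=cv2.INTER_CUBIC))
```

```text
102 142.2472824012147 ((627.4637451171875, 231.18576049804688), 36.518096923828125)
tilt [-4.32226516e-03 -3.97633501e-02  1.42284886e+02]
```

View pics/top3c.png

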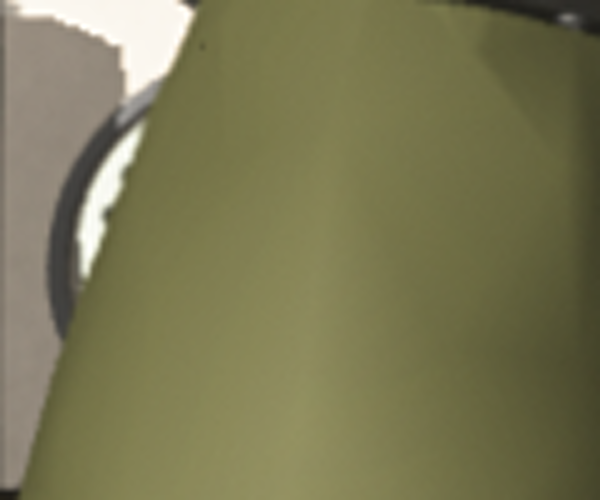

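The arm's green link hides most of the disc; only its left rim shows, at (105,210), with its top at 142 mm as expected. Move aside and look again.

Call:
step_hand:
  segments: {"rows":[[-0.1, 0.3, 0, 0, 0, 0], [-0.3, 0.7, 0, 0, 0, 0], [-0.5, 1.15, 0, 0, 0, 0], [-0.7, 1.6, 0, 0, 0, 0], [-0.9, 2, 0, 0, 0, 0]]}

```text
clock: 19.25
eef_pos: [649.9, -272.8, 310.5]
eef_rot: [3.141, -0.0, 0.3]
wrist_force: [0.5, -0.3, 0.2]
finger_gap: 53.6
finger_force: 0.0
```

Call:
step_hand:
  segments: {"rows":[[0, 0, 0, 0, 0, 0], [0, 0, 0, 0, 0, 0], [0, 0, 0, 0, 0, 0]]}

```text
clock: 19.55
eef_pos: [650.6, -270.3, 310.5]
eef_rot: [3.142, -0.0, 0.301]
wrist_force: [-0.3, 0.3, -0.1]
finger_gap: 53.7
finger_force: 0.0
```

Run:
```python
from h import *
p,d=manip.camera("top");P,u,v=cloud("top",d)
m=(P[:,2]>136)&(P[:,2]<148)&(np.hypot(P[:,0]-609,P[:,1]-165)<85);Q=P[m]
print(len(Q),np.median(Q[:,2]),cv2.minEnclosingCircle(np.float32(Q[:,:2])))
A=np.c_[Q[:,:2]-Q[:,:2].mean(0),np.ones(len(Q))];print("tilt",np.linalg.lstsq(A,Q[:,2],rcond=None)[0])
cv2.imwrite("pics/top4c.png",cv2.resize(p[125:225,130:250,::-1],None,fx=5,fy=5,interpolation=cv2.INTER_CUBIC))
```

```text
3131 142.2812117582091 ((609.2314453125, 165.8553924560547), 79.04585266113281)
tilt [1.29927936e-03 3.56510442e-03 1.42198204e+02]
```

View pics/top4c.png

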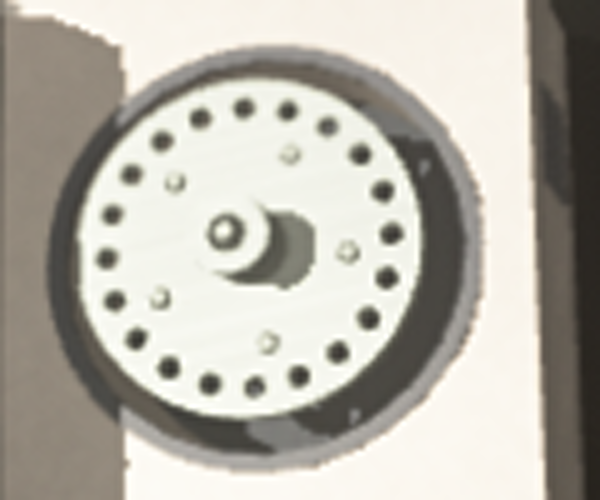

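All five studs show through their holes, at (290,153), (175,182), (160,297), (268,343) and (348,252), and the spindle shows in the collar at (226,232). The disc is level, with its top at 142.3 mm.

```bash
python3 -c "
from cell import manip
print(manip.sign_off())"
```

```text
the job is handed in; nothing more can be done
None
```

The carrier is fully home on the hub with all five studs through its holes, level and let go, and the job is handed in at about 20 s on the robot's clock; no verdict came back.

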